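# Fill the last pocket of the parts box and sweep it with the gauge bar

## Robot

A 7-joint arm with a two-finger parallel gripper is mounted at the origin on a cart in front of the work surface, level with it; the furniture and walls round the work are solid. World frame = base frame: x ahead of the robot, y to its left, z up, the work surface at z = 0. Lengths are in mm, angles in rad, forces in N, time in s.
With the tool pointing down it reaches from about 350 to 900 mm from the base axis. Payload 19.9 kg.
Tool frame: the origin (TCP) lies midway between the tips of the shut fingers; the grasp point (between the pads) lies behind it (hold_point_z is the z of the grasp point in the tool frame, in mm); z points along the fingers, y is the direction in which the jaws open and shut (so a half turn about z gives the same grasp; the last joint's range is limited). The gripper opens to 85 mm and grips with 20 to 120 N. Pads are 22 mm wide; open, the fingers measure 114 mm over their backs; the gripper's body (76 mm by 85 mm) begins 54 mm behind the grasp point. The pads swing forward as they close: fully open they stand 13 mm farther back than shut.
Start: joints at [1.091, 0.417, -0.01, 1.614, 0.005, 1.111, -0.053], TCP at [265.523, -565.769, 193.16] pointing down, gripper open.
Joint ranges: [-2.81, 2.81], [-0.39, 2.02], [-1.27, 1.25], [0.06, 2.57], [-1.19, 4.33], [0.19, 2], [-2.82, 2.82]. Speed limits (rad/s): [1.89, 1.89, 2.39, 2.39, 3.01, 3.01, 3.01].

## Interface

Orientations are given as [roll, pitch, yaw] about the fixed x, y, z axes, in that order (R = Rz(yaw) Ry(pitch) Rx(roll)).
In Python, from bench import move_pose, line_to, goto_joints, let_go, grab, dwell, inverse_kinematics, get_obs, read_camera, IKError, job_done, hold_point_z gives the robot as it stands. Calls block until the motion is done:
- move_pose(position, orientation): joint-space move of the TCP to a pose.
- line_to(position, speed=150, orientation=None, guard=None): straight line of the TCP; orientation=None keeps the orientation; speed is the mean speed in mm/s. With guard (N) it stops when the force on the tool has changed by that much, and returns True; else False.
- goto_joints(angles): joint-space move.
- let_go() and grab(f_grip=None): open the fingers fully, or close them until they stop; f_grip is the grip in N (None keeps the last).
- dwell(seconds).
- inverse_kinematics(position, orientation): joint angles nearest the present ones, or None.
- get_obs(): the state.
- read_camera(name): name is "scene" or "top"; returns a dict with "color" (480x640x3 uint8, red, green, blue), "depth" (480x640 float32, mm along the optical axis (not along the pixel's ray), 0 where there is no reading), "fov_y" (degrees; the focal length in pixels is half the picture's height over the tangent of half this angle, whatever the lens; pixels are square), "cx", "cy" (the principal point, pixels), "camera_from_world" (4x4, takes a point from world to camera coordinates). Camera axes: x right, y up, looking along -z (the intrinsics and any distortion apply to the point x, -y, -z); pixel columns grow to the right and rows downward; lengths in mm; the calibration is good to about 2 mm. A picture is of the moment at which its call begins.
A pose or a line that the arm cannot do raises IKError and nothing moves.
- job_done(): hands the job in, once; it reports no verdict.
The state is a dict: "time": time; "joints": joint angles; "qvel": joint speeds; "tau": joint torques, N m; "eef_pos": TCP position; "orientation": TCP orientation; "wrist_force": force on the tool from outside, world axes, zero at the start; "wrist_torque": the same for the moment, N m; "width": opening from 0.0 (shut) to 1.0 (fully open).
Only numpy, scipy, OpenCV 4.12 (cv2) and the standard library are available. Lean on these libraries where they do the work, as an engineer would, in place of code of your own. Each camera call takes 0.05 s, during which the arm holds its last target. There are 200 camera calls.

## Task

Put the coaxial adapter (the small metal block with a round stub at each end) flat into the one empty pocket of the parts box, so that nothing stands above the rim, and let go of it. Then check the packing: slide the gauge bar by its knob across the box, from the ledge where it waits all the way to its stop over the opposite ledge, and let go. Leave the other parts, in the box and on the table, where they are.

Things in the scene. Friction and masses are not known exactly. Their poses are not given: they have to be found in the camera images.
- adapter: coaxial adapter, loose, 40 g: light grey metal block 22 (x) x 32 (y) x 20 (z) mm with a round stub of 10 mm diameter, 12 mm long, sticking out at the middle of both ends along y, 56 mm long over all. Lies flat on the table between the box and the middle of the table. Origin: centre of its underside; z up.
- parts_box: shallow grey box, fixed, at the robot's left, 148 (x) x 256 (y) mm. Three pockets in a row along y (centres y = -80, 0, 80 mm), each 80 x 76 mm, 4 mm walls between; pocket floor 4 mm, rim 30 mm above the table. Flat ledges at rim height from 40 to 74 mm either side along x; guide rails 44 mm high at both y ends. Two pockets, varying, are full. Origin: centre of underside; x to the robot's left, z up.
- liner: thin black rubber liner 70 (x) x 66 (y) x 2 mm, fixed, on the floor of the empty pocket, centred in it: it marks where the adapter goes. Origin: centre of its underside (4 mm above the table); axes parallel to the box's.
- gauge_bar (a joint): travel of the gauge bar, m: 0 = over the left ledge (box x = +58 mm), where it starts (0 to 0.008); 0.116 = its stop over the right ledge (x = -58 mm). It slides along the box's -x, to the robot's right, with 1 to 2 N, and stays where left. Aluminium, 18 (x) x 240 (y) x 6 mm, underside 32 mm above the table, 2 mm over the rim: anything higher blocks it.
- bar_knob (a point): centre of the top face of the gauge bar's black knob, in the middle of the bar, 68 mm above the table. The knob is an upright round post of 14 mm diameter; graspable from 44 mm to 68 mm above the table, the bar's top being at 38 mm. The point's axes are the box's.
- centring_ring: metal centring ring, 41 mm across, 14 mm high, loose in one pocket of the box; to be left there. Origin: centre of its underside.
- cap: round black cap with a white insert, 61 mm across, 13 mm high, loose in another pocket; to be left there. Origin: centre of its underside.
- riser: bystander: plain aluminium riser block 40 x 30 x 19 mm without stubs, with a black hole in its top, loose on the table near the adapter. Origin: centre of its underside.
- holder: bystander: black upright post holder 25 x 40 x 51 mm with a side screw, loose on the table near the adapter. Origin: underside.
There are look-alikes about, which are no part of the job. Leave any red look-alike of the adapter alone.

How it is judged (in metres and radians):
On the way, in this order (a step that is already met when the one before it is completed fails the run):
1. the adapter lies flat in the empty pocket, let go, while the gauge bar is still on its first ledge (x of adapter in the frame of liner between -0.03 and 0.03 m and y of adapter in the frame of liner between -0.03 and 0.03 m and z of adapter in the frame of liner below 0.006 m and angle between adapter's own z axis and vertical below 0.17 rad and linear speed of adapter below 0.03 m/s and contact force between adapter and the fingers below 0.05 N and value of joint gauge_bar below 0.025 m), for 0.2 s.
2. the gauge bar has been slid across to the opposite ledge (value of joint gauge_bar above 0.106 m), for 0.2 s.
At the end, for the whole second after the job is handed in: The adapter lies flat (10 degrees) on the liner, within 30 mm of its centre along both box axes and under 4 mm above it, at rest, let go; the gauge bar is within 10 mm of its stop over the right ledge; ring, cap, riser block and post holder are within 40 mm of where they stood (x of adapter in the frame of liner between -0.03 and 0.03 m and y of adapter in the frame of liner between -0.03 and 0.03 m and z of adapter in the frame of liner below 0.006 m and angle between adapter's own z axis and vertical below 0.17 rad and linear speed of adapter below 0.03 m/s and contact force between adapter and the fingers below 0.05 N and value of joint gauge_bar above 0.106 m and distance of each of riser, holder, centring_ring, cap from where it was at the start of the episode below 0.04 m); the robot touches nothing.
It fails at once if one of the other parts was moved by more than 40 mm (distance of any of riser, holder, centring_ring, cap from where it was at the start of the episode above 0.04 m).
It also fails if it takes over 48 s, if anything falls off the work surface, if the arm or the gripper's body presses on something with over 40 N, if the wrist force passes 120 N, or if a joint passes its speed limit or range.

## Working session

There is one attempt and no reset: what is moved stays moved. The work goes in short steps, each a Python script; the robot and the scene stay as the last script left them, time stands still between calls to the robot, and variables do not carry over. Pictures are saved under pics/ and viewed, about 8 in all and at most 12, crops included, and the job is handed in when it is done.

```bash
mkdir -p pics
python3 - <<'E'
from bench import *
import cv2,numpy as np,pickle
for n in ("scene","top"):
    d=read_camera(n); pickle.dump(d,open(f"pics/{n}.pkl","wb"))
    cv2.imwrite(f"pics/{n}0.png",d["color"][...,::-1])
    print(n,{k:v for k,v in d.items() if k not in("color","depth")})
print(get_obs(),hold_point_z)
E
```

```text
scene {'fov_y': 45.832693055879346, 'cx': 312.49569886524176, 'cy': 247.73014858901342, 'camera_from_world': array([[-8.75204774e-01, -4.83266873e-01, -2.16733444e-02,
         5.70580037e+02],
       [ 2.28332974e-01, -4.52182746e-01,  8.62203466e-01,
        -5.93795597e+01],
       [-4.26474685e-01,  7.49655850e-01,  5.06098260e-01,
        -9.25320316e+02],
       [ 0.00000000e+00,  0.00000000e+00,  0.00000000e+00,
         1.00000000e+00]])}
top {'fov_y': 45.8035138181841, 'cx': 312.8911186158459, 'cy': 237.54912695281206, 'camera_from_world': array([[-2.37678155e-02, -9.99584976e-01,  1.62777704e-02,
         2.26971967e+02],
       [ 9.96222605e-01, -2.23212961e-02,  8.39182975e-02,
        -5.14861336e+02],
       [-8.35201285e-02,  1.82108374e-02,  9.96339678e-01,
        -8.76139575e+02],
       [ 0.00000000e+00,  0.00000000e+00,  0.00000000e+00,
         1.00000000e+00]])}
{'time': 0.1, 'joints': array([ 1.090552  ,  0.4179098 , -0.01029266,  1.61411297,  0.00470624,
        1.11069205, -0.05297462]), 'qvel': array([ 0.00175429, -0.00151271,  0.00118103,  0.00032567,  0.00095155,
       -0.00175346,  0.00071446]), 'tau': array([ 2.59482440e-03, -8.65821791e+01,  6.81209285e-01, -4.35639739e+01,
        1.93090743e-02,  4.84970107e-03,  2.07064209e-04]), 'eef_pos': array([ 265.3336978 , -565.49331331,  192.62612213]), 'orientation': array([-3.14049799e+00,  9.53906446e-05,  4.38771060e-01]), 'wrist_force': array([-0.2148069 ,  0.65463309,  0.10410548]), 'wrist_torque': array([-0.02449941,  0.06363872, -0.01607192]), 'width': 0.9959996467578432} -18.700000000000003
```

View pics/top0.png

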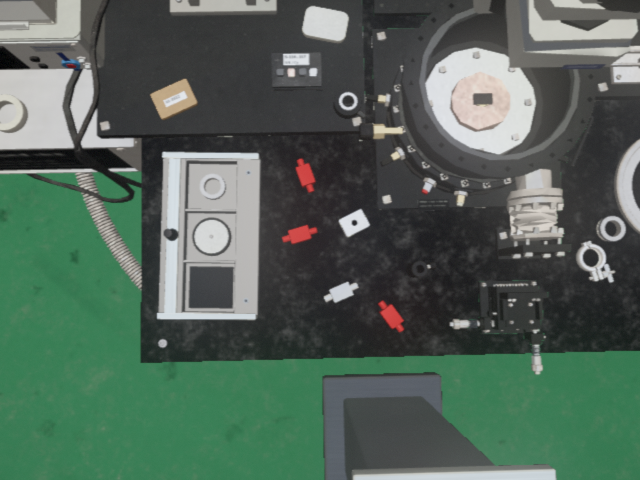

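View pics/scene0.png

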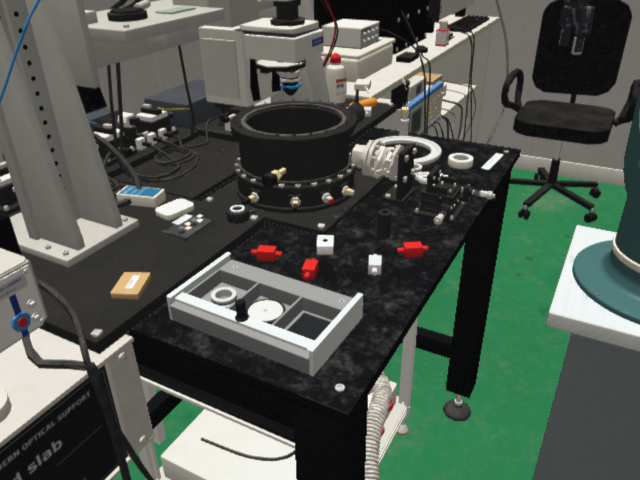

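Top view candidates for the adapter:
- Light grey block with stubs at (341,292). This matches the description.
- Red look-alikes at (305,175), (300,234) and (391,316).
- Riser with a hole at (354,222).
- Dark holder at about (422,268).

The empty pocket with the liner is at (211,287) and the knob is at (171,235). I choose (341,292) and will measure it with a close crop.

```bash
cat > h.py <<'E'
import numpy as np,cv2,pickle
def ray(d,uv,z):
    "pixels (N,2) -> world points on plane z"
    uv=np.atleast_2d(np.asarray(uv,float)); f=240/np.tan(np.radians(d["fov_y"]/2))
    M=d["camera_from_world"];R=M[:3,:3];c=-R.T@M[:3,3]
    r=np.c_[(uv[:,0]-d["cx"])/f,-(uv[:,1]-d["cy"])/f,-np.ones(len(uv))]@R
    return c+r*((z-c[2])/r[:,2])[:,None]
def dpt(d,u,v):
    f=240/np.tan(np.radians(d["fov_y"]/2)); D=np.median(d["depth"][v-1:v+2,u-1:u+2])
    M=d["camera_from_world"];R=M[:3,:3]
    return R.T@(np.array([(u-d["cx"])/f*D,-(v-d["cy"])/f*D,-D])-M[:3,3])
def blob(mask,box):
    u0,v0,u1,v1=box; m=np.zeros_like(mask,np.uint8); m[v0:v1,u0:u1]=mask[v0:v1,u0:u1]
    cs,_=cv2.findContours(m,cv2.RETR_EXTERNAL,cv2.CHAIN_APPROX_NONE)
    return max(cs,key=cv2.contourArea)[:,0,:]
def rect(d,c,z):
    p=ray(d,c,z)[:,:2].astype(np.float32); return cv2.minAreaRect(p)
E
python3 - <<'E'
from h import *
d=pickle.load(open("pics/top.pkl","rb"));c=d["color"].astype(int);g=c.mean(2);s=c.max(2)-c.min(2)
for n,m,b,z in [("adapter",(g>110)&(s<60),(315,270,370,315),10),("riser",(g>110)&(s<60),(330,205,380,243),19),
  ("liner",g<75,(188,264,236,309),6),("knob",g<60,(160,226,180,244),68),("box",g>90,(150,145,265,325),30),("cap",g>200,(188,213,236,258),10)]:
    k=blob(m,b);r=rect(d,k,z);print(n,cv2.boundingRect(k),r)
for n,u,v in [("adapter",341,292),("riser",346,220),("liner",211,287),("knob",171,235),("bar",171,290),("ledge",248,270),("table",290,290),("holder",417,268),("rail",210,316)]:print(n,dpt(d,u,v).round(1))
a=d["color"][255:345,150:440,::-1];cv2.imwrite("pics/crop.png",cv2.resize(a,None,fx=2.7,fy=2.7,interpolation=cv2.INTER_CUBIC))
E
```

```text
adapter (324, 282, 35, 21) ((433.5275573730469, 172.8934326171875), (23.266117095947266, 57.458438873291016), 22.07144546508789)
riser (339, 209, 31, 28) ((542.0645751953125, 149.47613525390625), (31.8986873626709, 42.735374450683594), 25.36964988708496)
liner (190, 268, 42, 40) ((445.3944091796875, 378.80548095703125), (65.26654815673828, 61.61288070678711), 88.66632843017578)
knob (168, 230, 9, 10) ((524.5652465820312, 424.16412353515625), (9.089320182800293, 14.50220012664795), 60.032196044921875)
box (156, 151, 105, 169) ((527.5119018554688, 376.8006591796875), (155.5753631591797, 262.1151428222656), 88.0182876586914)
cap (195, 220, 33, 33) ((526.5712280273438, 377.1624755859375), (49.849815368652344, 50.324649810791016), 44.18855667114258)
adapter [433.4 173.   19.4]
riser [546.8 161.9  18.5]
liner [446.1 378.2   5.3]
knob [524.5 426.8  67.7]
bar [442.9 434.   37.5]
ledge [470.9 316.9  30.4]
table [4.383e+02 2.532e+02 1.000e-01]
holder [468.5  49.5   6.1]
rail [402.4 373.8  44.6]
```

View pics/crop.png

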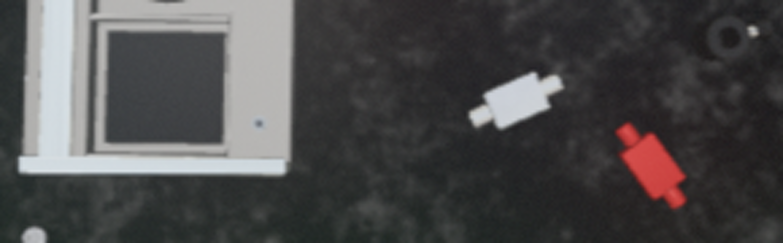

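The crop confirms the choice: a grey block with two stubs at crop (515,100), a red look-alike at (655,170) and the holder at (730,38). The liner fills the empty pocket. Now I move in, first checking the height of the obstacles on the way.

```bash
cat >> h.py <<'E'
def cloud(d):
    f=240/np.tan(np.radians(d["fov_y"]/2)); D=d["depth"];v,u=np.mgrid[:480,:640]
    M=d["camera_from_world"];R=M[:3,:3]
    P=np.stack([(u-d["cx"])/f*D,-(v-d["cy"])/f*D,-D],-1)-M[:3,3]
    return (P@R)[D>0]
E
python3 - <<'E'
from h import *; from bench import *
P=cloud(pickle.load(open("pics/top.pkl","rb")))
for x in range(300,700,100): print(x,[int(P[(abs(P[:,0]-x-50)<50)&(abs(P[:,1]-y-50)<50)][:,2].max(initial=-1)) for y in range(-600,300,100)])
Y=np.radians(-68)
for p,y in [([400,-300,300],0),([400,-60,300],-.6),([433.5,173,150],Y),([433.5,173,9],Y),([446,369,150],-.02),([446,369,27],-.02),([524.5,426.8,47],0),([524,310,47],0)]:
    print(p,inverse_kinematics(p,[np.pi,0,y]))
E
```

```text
300 [-1, -1, 3, 6, 69, 69, 35, 23, 5]
400 [-1, -1, 4, 16, 119, 119, 54, 24, 12]
500 [-1, -1, 15, 18, 170, 177, 172, 23, 33]
600 [-1, -1, 15, 15, 350, 491, 429, 125, 47]
[400, -300, 300] [ 0.65002817  0.10443124 -0.0738944   1.77392526  0.0080741   1.26352847
 -0.99670354]
[400, -60, 300] [ 0.48707022 -0.08120233 -0.38582348  1.95724276 -0.03206869  1.25975623
 -2.05858254]
[433.5, 173, 150] [ 0.47521149  0.35684312 -1.07917258  2.01313933  0.377676    0.98828918
  2.73428792]
[433.5, 173, 9] [-1.28513621  0.73293341  1.08031734  2.15690663 -0.92489389  0.83166421
 -2.36566503]
[446, 369, 150] [-1.02170116  0.39593655  0.35159659  1.78471015 -0.15967857  0.98880479
 -2.19784424]
[446, 369, 27] [-0.17830373  0.67317598 -0.7532766   1.83343557  0.58999721  0.87344743
 -2.80781829]
[524.5, 426.8, 47] [-0.23382674  0.7899914  -0.74942712  1.56275585  0.59954451  1.03054166
 -2.72252263]
[524, 310, 47] [-0.11415844  0.6476347  -0.63927978  1.75005396  0.47587019  0.903833
 -2.52875493]
```

Run:
```python
from h import *; from bench import *
Y=np.radians(112)
move_pose([400,-300,300],[np.pi,0,.9]); move_pose([400,-60,300],[np.pi,0,1.4])
move_pose([433.5,173,150],[np.pi,0,Y]); o=get_obs();print(o["time"],o["joints"].round(2),o["eef_pos"])
for p,y in [([433.5,173,9],Y),([446,369,150],np.pi),([446,369,27],np.pi),([524.5,426.8,47],np.pi),([524,310,47],np.pi)]:
    print(p,inverse_kinematics(p,[np.pi,0,y]))
d=read_camera("scene");cv2.imwrite("pics/s1.png",cv2.resize(d["color"][150:400,150:470,::-1],None,fx=2.2,fy=2.2))
```

```text
3.3417 [ 0.27  0.27 -0.81  2.02  0.24  0.95 -0.28] [434.28701087 171.60140839 150.44159356]
[433.5, 173, 9] [ 0.11708387  0.5129908  -0.6700291   2.11492323  0.50888019  0.67587375
 -0.51365616]
[446, 369, 150] [ 1.55106456e-03  5.83878307e-01 -1.01520495e+00  1.75024597e+00
  5.47015362e-01  1.12074592e+00  3.82289869e-01]
[446, 369, 27] [-0.07017818  0.74755905 -0.91932778  1.83015717  0.73081664  0.94404025
  0.25068498]
[524.5, 426.8, 47] [-0.11788759  0.88516206 -0.96391611  1.55864559  0.78329611  1.12219877
  0.30583617]
[524, 310, 47] [ 0.07030565  0.76224084 -0.92736166  1.74408946  0.71133127  1.00889113
  0.44329094]
```

View pics/s1.png

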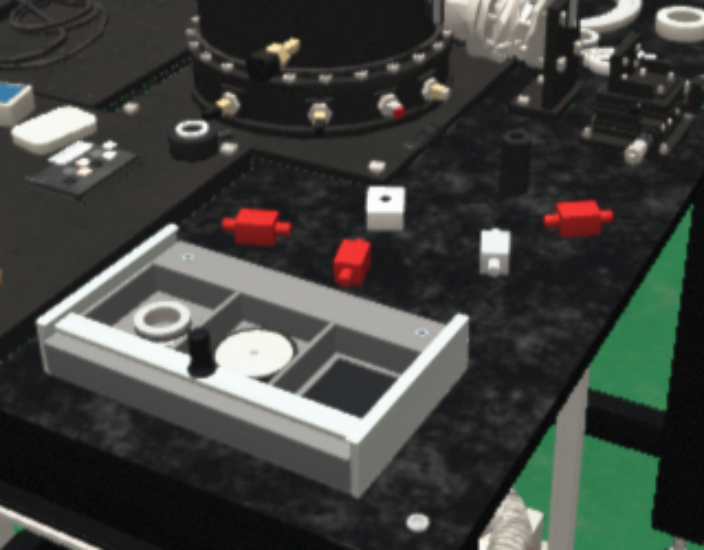

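The adapter is still in place at crop (495,250), but the arm is not in this picture although it should be above the adapter. I'll check whether the frame was stale.

Run:
```python
from h import *; from bench import *
print(get_obs()["time"],get_obs()["eef_pos"])
a=read_camera("scene");b=read_camera("top")
cv2.imwrite("pics/s2.png",cv2.resize(np.hstack([a["color"],b["color"]])[...,::-1],None,fx=.62,fy=.62,interpolation=cv2.INTER_AREA))
print(a["camera_from_world"].round(2).tolist())
```

```text
3.3917 [434.37959743 171.50967192 150.59629457]
[[-0.88, -0.48, -0.02, 570.58], [0.23, -0.45, 0.86, -59.38], [-0.43, 0.75, 0.51, -925.32], [0.0, 0.0, 0.0, 1.0]]
```

View pics/s2.png

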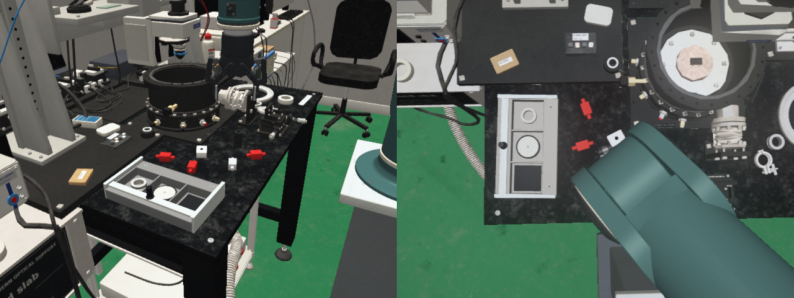

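Run:
```python
from h import *; from bench import *
a=read_camera("scene");f=240/np.tan(np.radians(a["fov_y"]/2));M=a["camera_from_world"]
for p in [[434.4,171.5,150.6],[434,172,10],[434,172,163]]:
    c=M[:3,:3]@p+M[:3,3];print(p,a["cx"]-f*c[0]/c[2],a["cy"]+f*c[1]/c[2],-c[2])
cv2.imwrite("pics/s3.png",cv2.resize(a["color"][0:300,220:540,::-1],None,fx=2,fy=2))
```

```text
[434.4, 171.5, 150.6] 377.83235018189237 190.00225275448096 905.7965433038471
[434, 172, 10] 374.9421413174056 264.84521449126555 976.4085408679542
[434, 172, 163] 378.226865445958 183.01306815296448 898.9755070798929
```

View pics/s3.png

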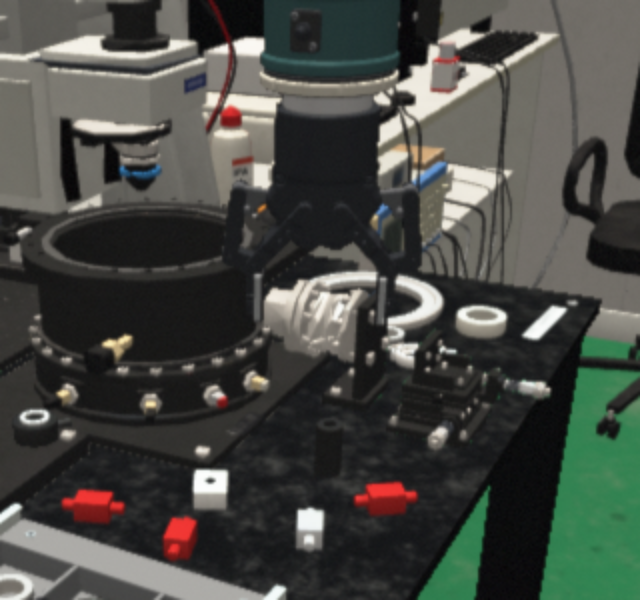

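The pads end near crop (258,320) and (382,320), higher than the projected TCP. I'll check the finger height by depth.

Run:
```python
from h import *; from bench import *
a=read_camera("scene")
for u in (348,349,350,410,411,412): print(u,[(v,dpt(a,u,v).round(0).tolist()) for v in range(140,172,5)])
b=read_camera("top");
for d in (a,b):
    P=cloud(d);q=P[(np.hypot(P[:,0]-434,P[:,1]-172)<65)&(P[:,2]>60)];print(len(q),q[:,2].min() if len(q) else None)
print(get_obs()["time"],get_obs()["eef_pos"],get_obs()["width"])
```

```text
348 [(140, [475.0, 198.0, 236.0]), (145, [475.0, 199.0, 229.0]), (150, [475.0, 199.0, 221.0]), (155, [475.0, 199.0, 212.0]), (160, [476.0, 197.0, 203.0]), (165, [599.0, -61.0, 79.0]), (170, [591.0, -45.0, 75.0])]
349 [(140, [473.0, 199.0, 237.0]), (145, [473.0, 198.0, 229.0]), (150, [474.0, 198.0, 220.0]), (155, [473.0, 198.0, 212.0]), (160, [474.0, 197.0, 204.0]), (165, [598.0, -64.0, 78.0]), (170, [589.0, -45.0, 76.0])]
350 [(140, [472.0, 198.0, 237.0]), (145, [472.0, 198.0, 229.0]), (150, [472.0, 197.0, 220.0]), (155, [472.0, 197.0, 212.0]), (160, [474.0, 192.0, 202.0]), (165, [597.0, -67.0, 77.0]), (170, [587.0, -47.0, 75.0])]
410 [(140, [389.0, 164.0, 239.0]), (145, [389.0, 164.0, 231.0]), (150, [388.0, 163.0, 223.0]), (155, [388.0, 163.0, 214.0]), (160, [387.0, 163.0, 207.0]), (165, [487.0, -128.0, 74.0]), (170, [487.0, -129.0, 62.0])]
411 [(140, [388.0, 164.0, 238.0]), (145, [387.0, 163.0, 231.0]), (150, [387.0, 162.0, 222.0]), (155, [387.0, 162.0, 214.0]), (160, [386.0, 161.0, 206.0]), (165, [487.0, -134.0, 72.0]), (170, [486.0, -133.0, 61.0])]
412 [(140, [387.0, 162.0, 238.0]), (145, [386.0, 163.0, 231.0]), (150, [386.0, 161.0, 222.0]), (155, [386.0, 160.0, 214.0]), (160, [486.0, -135.0, 83.0]), (165, [487.0, -142.0, 69.0]), (170, [484.0, -134.0, 61.0])]
8675 203.0055477511241
34156 245.70129002774655
3.6417 [433.91419373 172.38807241 150.36442254] 1.0045041682534337
```

Depth puts the open tips at z≈203 while the TCP reads 150, a gap of 53 mm instead of 13. I'll shut the fingers here and measure the tip height.

Run:
```python
from h import *; from bench import *
def low(w):
    P=cloud(read_camera("scene"));q=P[(np.hypot(P[:,0]-434,P[:,1]-172)<75)&(P[:,2]>60)]
    z=np.sort(q[:,2]);lo=q[q[:,2]<z[20]+3];print(w,z[[0,5,20,60]].round(1),lo.mean(0).round(1),get_obs()["eef_pos"].round(1),get_obs()["width"],get_obs()["time"])
low("open");grab(20);low("shut");let_go();low("open")
o=get_obs();print(o["joints"],o["wrist_force"])
```

```text
open [201.7 203.7 206.5 210.8] [426.  178.  206.3] [433.8 172.6 150.3] 0.9991141780179953 3.6917
shut [188.9 190.8 194.4 198.9] [431.1 180.8 194. ] [433.5 173.  150. ] -0.0002995825977515683 4.5083
open [202.8 203.7 206.9 211.1] [423.  176.8 206.8] [433.5 173.  150. ] 1.0011002860516838 5.3417
[ 0.26663294  0.2700965  -0.80993273  2.01788997  0.24008269  0.94891633
 -0.28252309] [ 0.10392178 -0.05748313 -0.53993926]
```

The shut tips are at z≈189 with the TCP reading 150, so the reach is about 39 mm short in z, while x and y agree. I'll go lower in steps and re-measure, to see whether it is a constant offset.

```bash
cat >> h.py <<'E'
def low(d,x,y,r,zmin):
    P=cloud(d);q=P[(np.hypot(P[:,0]-x,P[:,1]-y)<r)&(P[:,2]>zmin)];z=np.sort(q[:,2])
    return z[[0,5,20]].round(1)
E
python3 - <<'E'
from h import *; from bench import *
for z in (60,20):
    line_to([433.5,173,z],speed=200); dwell(.1); d=read_camera("scene");print(z,low(d,433.5,173,75,32),get_obs()["eef_pos"].round(1),get_obs()["wrist_force"].round(1),get_obs()["time"])
print(inverse_kinematics([433.5,173,-30],[np.pi,0,np.radians(112)]))
cv2.imwrite("pics/s4.png",cv2.resize(d["color"][150:330,250:510,::-1],None,fx=2.7,fy=2.7))
E
```

```text
60 [113.1 114.5 117.5] [434.3 173.2  61.2] [-0.4 -0.   0.2] 6.0917
20 [72.5 75.  79.2] [434.2 173.3  21.2] [ 0.8  0.2 -0.1] 6.5917
[ 0.0524114   0.57893117 -0.59368195  2.12590802  0.57496185  0.59781656
 -0.56957226]
```

View pics/s4.png

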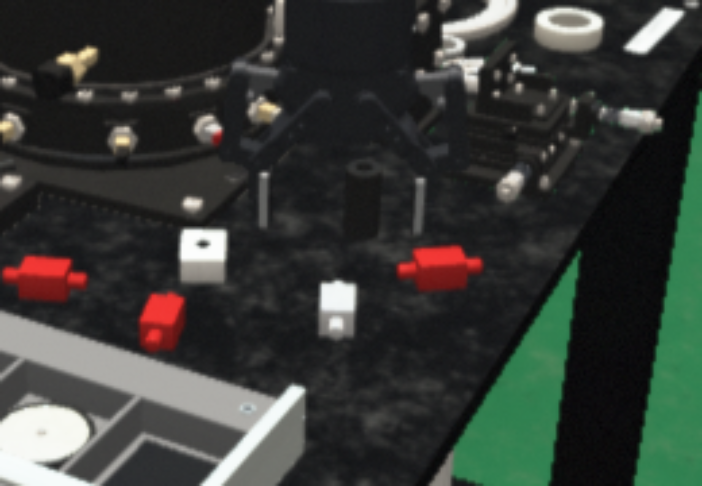

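The offset is constant at about 38–39 mm. The fingers sit at crop (264,230) and (420,232), clear of the neighbours, and straddle the adapter at (337,310). I'll subtract 38.5 in z, descend with a guard and grasp.

```bash
echo 'DZ=38.5  # true tip height minus reported TCP z' >> h.py
python3 - <<'E'
from h import *; from bench import *
g=line_to([433.5,173,9-DZ],speed=100,guard=10); o=get_obs();print(g,o["eef_pos"].round(1),o["wrist_force"].round(1))
grab(30);o=get_obs();print("w",o["width"]*85,o["wrist_force"].round(1))
line_to([433.5,173,80-DZ],speed=150);dwell(.1);d=read_camera("scene");o=get_obs();print(o["width"]*85,o["eef_pos"].round(1),o["time"],low(d,433.5,173,40,32))
cv2.imwrite("pics/s5.png",cv2.resize(d["color"][150:330,250:510,::-1],None,fx=2.7,fy=2.7))
E
```

```text
False [433.6 173.2 -29.2] [ 0.3 -0.3  0. ]
w 20.83869706927646 [-1.9 -0.8  7.4]
21.28640184437506 [432.9 172.8  40.6] 8.6083 [70.1 71.7 75.7]
```

View pics/s5.png

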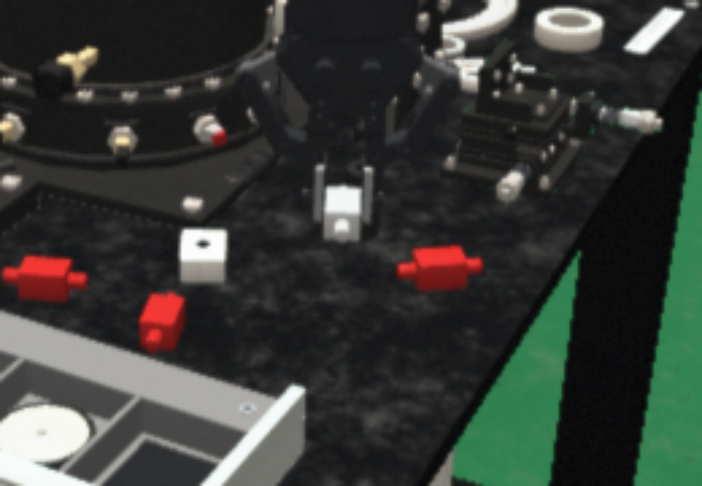

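The adapter is held level, with its underside at z≈70 (crop (342,225)). Now I place it in the pocket with the jaws along box x, 9 mm right of centre so the opening fingers clear the bar.

Run:
```python
from h import *; from bench import *
yw=np.pi-.025; line_to([433.5,173,130-DZ],speed=250)
move_pose([446,369,130-DZ],[np.pi,0,yw]); line_to([446,369,60-DZ],speed=200)
g=line_to([446,369,25-DZ],speed=60,guard=10);o=get_obs();print(g,o["eef_pos"].round(1),o["wrist_force"].round(1),o["width"]*85)
dwell(.2);let_go();o=get_obs();print(o["eef_pos"].round(1),o["wrist_force"].round(1),o["width"]*85)
line_to([446,369,120-DZ],speed=250);print(get_obs()["time"])
a=read_camera("scene");b=read_camera("top")
cv2.imwrite("pics/s6.png",np.vstack([cv2.resize(a["color"][240:380,150:390,::-1],None,fx=2.2,fy=2.2),cv2.resize(b["color"][200:325,130:370,::-1],None,fx=2.2,fy=2.2)]))
```

```text
False [446.  369.2 -13.4] [ 0.9 -0.9 -0.6] 21.147946499802426
[446.1 368.8 -13.5] [-0.2 -0.5 -0.4] 85.07739943927746
12.375
```

View pics/s6.png

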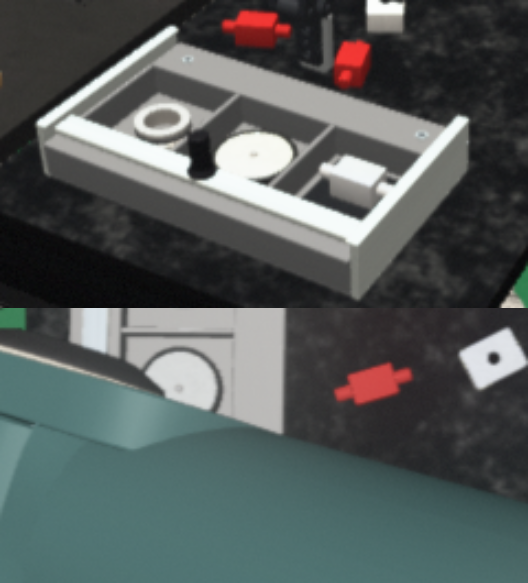

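The adapter lies in the pocket (crop (355,180)). I'll check its height, tilt and position by depth before moving to the knob.

Run:
```python
from h import *; from bench import *
d=read_camera("scene");c=d["color"];P=np.full((480,640,3),np.nan);P[d["depth"]>0]=cloud(d)
# light, roughly horizontal top face inside the pocket
m=(abs(P[...,0]-446)<40)&(abs(P[...,1]-376)<36)&(P[...,2]>22)&(P[...,2]<40)&(c.min(2)>150)
k=cv2.erode(m.astype(np.uint8),np.ones((3,3)))>0;q=P[k]
A=np.c_[q[:,:2]-q[:,:2].mean(0),np.ones(len(q))];s=np.linalg.lstsq(A,q[:,2],rcond=None)[0]
print(len(q),q.mean(0).round(1),q.min(0).round(1),q.max(0).round(1),"plane",s.round(3),"rms",(A@s-q[:,2]).std())
# knob
n=(abs(P[...,0]-524)<15)&(abs(P[...,1]-427)<20)&(P[...,2]>45)&(P[...,2]<75);print("knob",P[n].mean(0),P[n].min(0),P[n].max(0))
```

```text
156 [447.8 370.1  26.7] [434.1 359.6  24.6] [462.8 380.1  29.1] plane [-5.0000e-03  3.9000e-02  2.6696e+01] rms 0.8475126291430936
knob [526.60172534 433.43994636  59.46158882] [520.77077747 424.46396387  45.12070973] [535.70205843 438.67198927  70.93582017]
```

The adapter is flat: top at z 26.7 against a rim at 30, tilt under 3°, about 8 mm from the liner centre. Now the bar: grip the knob with the jaws along the slide, slide it guarded to the stop and release.

Run:
```python
from h import *; from bench import *
yw=np.pi-.025; x,y=525.5,428
move_pose([x,y,110-DZ],[np.pi,0,yw])
g=line_to([x,y,47-DZ],speed=100,guard=10);print(g,get_obs()["eef_pos"].round(1))
if not g:
    grab(20);o=get_obs();print("w",o["width"]*85,o["wrist_force"].round(1),o["eef_pos"].round(1))
    if 9<o["width"]*85<19:
        L=118;g=line_to([x-.028*L,y-L,47-DZ],speed=60,guard=18);o=get_obs();print("slide",g,o["eef_pos"].round(1),o["wrist_force"].round(1),o["width"]*85,o["time"])
```

```text
False [525.6 428.4   8.9]
w 12.956582885168656 [-0.  -0.4  3.7] [525.6 428.1   8.7]
slide True [522.  317.    8.7] [2.  3.9 2.2] 13.000108415318316 16.1333
```

Run:
```python
from h import *; from bench import *
dwell(.3);let_go();p=get_obs()["eef_pos"];line_to([p[0],p[1],150-DZ],speed=200)
move_pose([430,60,300-DZ],[np.pi,0,np.radians(112)]);move_pose([400,-150,330-DZ],[np.pi,0,1.3])
a=read_camera("scene");b=read_camera("top");print(get_obs()["time"])
P=np.full((480,640,3),np.nan);P[a["depth"]>0]=cloud(a)
m=(abs(P[...,0]-522)<15)&(abs(P[...,1]-318)<20)&(P[...,2]>48)&(P[...,2]<75);print("knob",np.nanmean(P[m],0))
m=(abs(P[...,0]-446)<25)&(P[...,2]>36)&(P[...,2]<40)&(P[...,1]>280)&(P[...,1]<450);print("bar top",P[m].mean(0),P[m].min(0),P[m].max(0))
cv2.imwrite("pics/s7.png",np.vstack([cv2.resize(a["color"][240:380,150:390,::-1],None,fx=2.2,fy=2.2),cv2.resize(b["color"][200:325,130:370,::-1],None,fx=2.2,fy=2.2)]))
```

```text
19.9583
knob [523.32045675 319.07748655  60.52698363]
bar top [445.54164019 320.15431762  38.31013012] [421.12093665 308.80591217  36.09457015] [470.77083778 329.25679622  39.91776498]
```

View pics/s7.png

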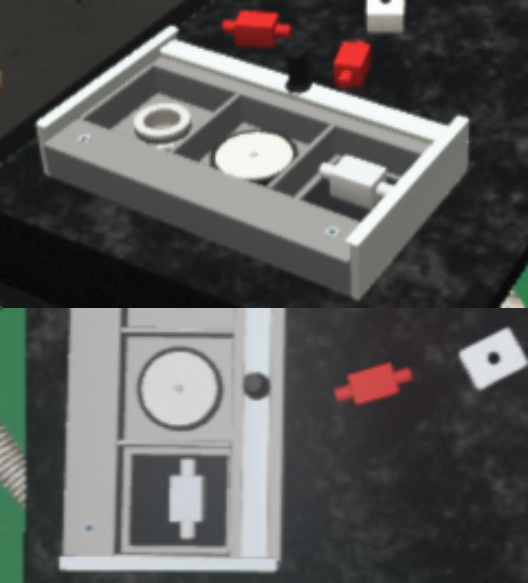

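The adapter lies flat on the liner, and the bar rests over the right ledge (y≈320, 58 mm right of the liner centre, so at its stop). Ring, cap and riser are in place and the arm is clear.

```bash
python3 -c "
from bench import *
dwell(.3);job_done()"
```

```text
the job is handed in; nothing more can be done
```

The adapter is packed in the empty pocket and the gauge bar is at its stop over the right ledge. I handed the job in about 20 s into the 48 s allowed.

- **Adapter:** I gripped it across its 22 mm width, released it about 10 mm above the liner, and it landed flat. Depth gave its top at about 26.7 mm against the 30 mm rim. Tilt was under 3° and it sits about 8 mm from the liner centre.
- **Gauge bar:** I slid it by the knob about 111 mm until the force guard stopped the move. The last check put it about 58 mm right of the liner centre, which matches its stop. I then let go and moved the arm clear.
- **Other parts:** the ring, cap, riser and red look-alikes looked undisturbed in the last pictures. The holder was outside those final crops, so I did not look at it again. It stood clear when I lifted the adapter, and no unexpected contact force showed up.
- **Disagreement:** the real fingertips sit about 38.5 mm higher than the reported TCP height. The depth image showed this at three heights, and the pixel projection agreed. I corrected every later height by that amount, and the grasp, placement and knob grip all worked with it.

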